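# Fit the collimator lens into a lamp head and lock its ring

### The arm

A 7-joint arm with a two-finger parallel gripper is mounted at the origin on the work surface. World frame = base frame: x ahead of the robot, y to its left, z up, the work surface at z = 0. Lengths are in m, angles in rad, forces in N, time in s.
With the tool pointing down it reaches from about 0.425 to 0.975 m from the base axis. Payload 16.7 kg.
Tool frame: the origin (TCP) lies at the very end of the fingers, on their centre line; the grasp point (between the pads) lies manip.grasp_offset behind it (manip.grasp_offset is the distance from the TCP to the grasp point, in m); z points along the fingers, y is the line along which they close (so a half turn about z gives the same grasp; the last joint's range is limited). The gripper opens to 85 mm and grips with 20 to 120 N. Pads are 22 mm wide; open, the fingers measure 114 mm over their backs; the gripper's body (76 mm by 85 mm) begins 54 mm behind the grasp point. The pads swing forward as they close: fully open they stand 13 mm farther back than shut.
Start: joints at [1.063, 0.426, 0.074, 1.606, -0.034, 1.111, -0.067], TCP at [0.236, -0.632, 0.231] pointing down, gripper open.
Joint ranges: [-2.85, 2.85], [-0.5, 2.14], [-1.23, 1.37], [0.21, 2.46], [-1.02, 4.16], [0.16, 2.05], [-2.73, 2.73]. Speed limits (rad/s): [1.89, 1.89, 2.39, 2.39, 3.01, 3.01, 3.01].

### API

Orientations are given as a rotation vector (axis times angle).
In Python, from bench import manip gives the robot as it stands.
- The arm moves only by the tool jog_arm, never from a script. Its arguments are lists of equal length, an entry for each row: "offset": the shift along the tool's x, y, z in cm, a list of three; "spin": the turn about the tool's z in degrees. In form: {"offset": [[x, y, z], ...], "spin": [spin, ...]}. A call has 1 to 20 rows; each row is the pose to reach, as a shift and turn from the pose commanded when the call began, along the tool's axes at that moment; what a row does not reach only later rows make up. A row lasts 1/8 s, in which the tool goes at most 62.5 mm and 10.7 degrees, less where a joint would pass 70% of its speed; a pose out of reach is approached as far as the arm can. A call with a gripper value outside its range is refused whole. "jaw" is the finger opening in cm, from 0 to 8.54, set as the call begins (left out, the last holds). The fingers move at their own pace and stop on an object; "grip_force" is the grip in N (left out, the last holds). Time passes only in rows, so rows that repeat a pose let the fingers close. It gives the time, the measured TCP pose, the force, the opening and the grip force at its end, in the units of the state.
- manip.get_obs(): the state, without advancing time (a new reading comes with each control period).
- manip.capture(name): name is "scene" or "top" or "wrist"; returns a dict with "pixels" (384x512x3 uint8, red, green, blue), "vfov" (degrees; the focal length in pixels is half the picture's height over the tangent of half this angle, whatever the lens; pixels are square), "cx", "cy" (the principal point, pixels), "distortion" ([k1, k2, p1, p2, k3] as OpenCV has them; the pictures are not rectified), "cam_to_world" (4x4, takes a point from camera to world coordinates). Camera axes: x right, y down, z forward; pixel columns grow to the right and rows downward; lengths in m; the calibration is good to about 2 mm. A picture is of the moment at which its call begins. There is no depth.
- manip.hand_in(): hands the job in; it is judged then, once.
The state is a dict: "time": time; "joints": joint angles; "qvel": joint speeds; "joint_efforts": joint torques, N m; "tcp_pos": TCP position; "tool_rot": TCP orientation; "force": force on the tool from outside, world axes, zero at the start; "moment": the same for the moment, N m; "gripper_width": finger opening in m; "finger_force": force on a finger pad.
Only numpy, scipy, OpenCV 4.12 (cv2) and the standard library are available. Lean on these libraries where they do the work, as an engineer would, in place of code of your own. Each camera call takes 0.05 s, during which the arm holds its last target. There are 200 camera calls.

### The job

On the electronics bench, put the glass lens with the oblong foot down through the opening of the steel retaining ring into the pocket of the grey lamp head, so that its foot lies flat on the bottom of the pocket. Then turn the ring clockwise by its two upright tabs until it stops, so that the lens is locked in, and let go. Leave the other lens, the one with the round foot, where it stands.

Things in the scene. Friction and masses are not known exactly. Their poses are not given: they have to be found in the camera images.
- lens_mid (a point): Lens to fit, loose, 90 g: upright glass rod, diameter 28 mm, on a white oblong foot 60 x 26 mm, 6 mm thick; 56 mm tall in all. Point: on its axis, half-way up. x runs along the foot's length, z up; a half turn changes nothing. Grip the glass with the fingers in line with the foot's length, 10 mm above this point, and they stay above foot and ring and pass between the ring's tabs.
- cell_seat (a point): Centre of the floor of the oblong pocket (70 mm along x, 42 mm along y, 6 mm deep) in the lamp head, a round grey finned housing 108 mm wide, fixed to the table; z up, 30 mm above the table. Over it sits a dark steel ring, diameter 94 mm, with an equal oblong opening, in line with the pocket when open; the ring then spans 10 to 17 mm above this point, locked 7 to 14 mm.
- ring (a joint): Ring's turn in rad about the seat's z axis: 0 open, growing clockwise seen from above, 1.3 locked at its stop; starts at 0 to 0.06. Light friction (0.06 N m), stays where left, sinks 2.3 mm per rad. Two upright tabs on it, 20 mm wide, 62 mm over their outer faces (48 mm inside), lie along the seat's +y and -y at 0; tops 53 mm above the seat. Pinch both over the outside, 42 mm above the seat.
- other_mid (a point): The other lens, to be left alone: same glass rod, diameter 28 mm, 56 mm tall, but on a round foot 48 mm across. Point on its axis, half-way up. The two lenses may stand in either place.
Mind the look-alikes: they are no part of the job. There is more than one size of the part that bears cell_seat; the job needs the smallest. Leave any blue look-alike of the part that bears lens_mid alone.

How it is judged:
On the way, in this order (a step that is already met when the one before it is completed fails the run):
1. the lens with the oblong foot stands seated in the pocket while the ring is still open (horizontal distance between lens_mid and cell_seat below 0.014 m and z of lens_mid in the frame of cell_seat below 0.0315 m and angle between lens_mid's own z axis and vertical below 0.14 rad and value of joint ring below 0.35 rad), for 0.2 s.
2. the ring is turned clockwise to its stop over the lens's foot (horizontal distance between lens_mid and cell_seat below 0.014 m and z of lens_mid in the frame of cell_seat below 0.0315 m and angle between lens_mid's own z axis and vertical below 0.14 rad and value of joint ring above 1.12 rad), for 0.2 s.
At the end, for the whole second after the job is handed in: The lens with the oblong foot stands in the pocket: its axis within 14 mm of the pocket's centre, its foot on the pocket's floor (within 3.5 mm), upright within 8 degrees and at rest; and the ring is turned clockwise to within about 10 degrees of its stop (joint above 1.12 rad) (all of step 2 and linear speed of lens below 0.03 m/s); the robot touches nothing.
It fails at once if the other lens is moved by more than 40 mm (distance of other_mid from where it was at the start of the episode above 0.04 m).
It also fails if it takes over 51 s, if anything falls off the work surface, if the arm or the gripper's body presses on something with over 40 N, if the wrist force passes 120 N, or if a joint passes its speed limit or range.

## Working session

There is one attempt and no reset: what is moved stays moved. The work goes in short steps, Python scripts to look and compute and a tool call to move; the robot and the scene stay as the last step left them, time stands still between calls to the robot, and variables do not carry over. Pictures are saved under pics/ and viewed, at most 10 in all, crops included, and the job is handed in when it is done.

Besides the shell and the picture viewer there is one more tool, called after "Emit:" by a JSON object that holds its "fn" and its "kwargs". jog_arm: Moves the arm, as the interface text tells. Its arguments: {"type":"object","properties":{"offset":{"type":"array"},"spin":{"type":"array"},"jaw":{"type":"number"},"grip_force":{"type":"number"}},"required":["offset","spin"]}

```bash
mkdir -p pics; cat > h.py <<'E'
import numpy as np, cv2, json, os
from bench import manip
def cam(n):
    c=manip.capture(n); return c
def K(c):
    f=c["pixels"].shape[0]/2/np.tan(np.radians(c["vfov"])/2)
    return np.array([[f,0,c["cx"]],[0,f,c["cy"]],[0,0,1.]])
def ray(c,uv):
    p=cv2.undistortPoints(np.array(uv,float).reshape(-1,1,2),K(c),np.array(c["distortion"],float)).reshape(-1,2)
    T=np.array(c["cam_to_world"]); d=np.c_[p,np.ones(len(p))]@T[:3,:3].T
    return T[:3,3],d
def onz(c,uv,z):
    o,d=ray(c,uv); return o+d*((z-o[2])/d[:,2])[:,None]
def save(n,img): cv2.imwrite("pics/"+n+".png",cv2.cvtColor(img,cv2.COLOR_RGB2BGR))
E
python3 - <<'E'
from h import *
import pickle
a=cam("scene");b=cam("top");pickle.dump((a,b),open("c0.pkl","wb"))
save("s0",np.vstack([a["pixels"]])); save("t0",b["pixels"])
print(manip.get_obs(),manip.grasp_offset)
for c in(a,b):print(np.round(c["cam_to_world"],3).tolist(),c["vfov"],c["distortion"])
E
```

```text
{'time': 0.1, 'joints': array([ 1.06349152,  0.426675  ,  0.07388329,  1.60655758, -0.034107  ,
        1.11080043, -0.06712601]), 'qvel': array([-0.00135949,  0.00074392,  0.00111523, -0.00121229, -0.00077004,
        0.00026515, -0.00102037]), 'joint_efforts': array([ 1.07160598e-02, -9.51531601e+01,  3.77330169e+00, -4.64401174e+01,
        1.97376375e-02,  6.47304390e-03, -1.72886917e-05]), 'tcp_pos': array([ 0.23622454, -0.63191332,  0.2306714 ]), 'tool_rot': array([-3.09035264e+00, -5.58704789e-01,  4.67344735e-04]), 'force': array([ 0.50944502, -0.099525  ,  0.80029251]), 'moment': array([-0.03170738, -0.00744919,  0.002764  ]), 'finger_force': 0.0, 'gripper_width': 0.08513619746911455} 0.0187
[[0.854, 0.441, -0.277, 0.684], [0.521, -0.707, 0.478, -0.326], [0.015, -0.553, -0.833, 0.621], [0.0, 0.0, 0.0, 1.0]] 54.207620447399336 [-0.10910576  0.          0.          0.          0.        ]
[[0.002, -0.992, 0.127, 0.385], [-1.0, -0.005, -0.018, 0.004], [0.019, -0.127, -0.992, 0.861], [0.0, 0.0, 0.0, 1.0]] 46.88486052054035 [0.01088836 0.         0.         0.         0.        ]
```

View pics/s0.png

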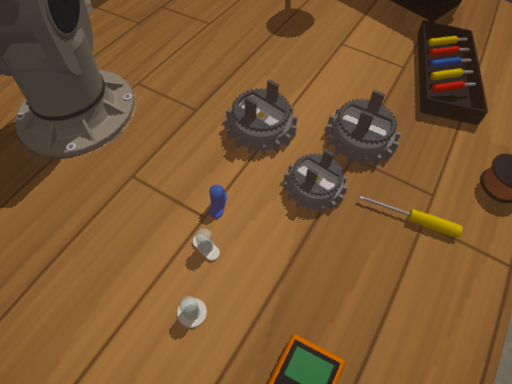

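View pics/t0.png

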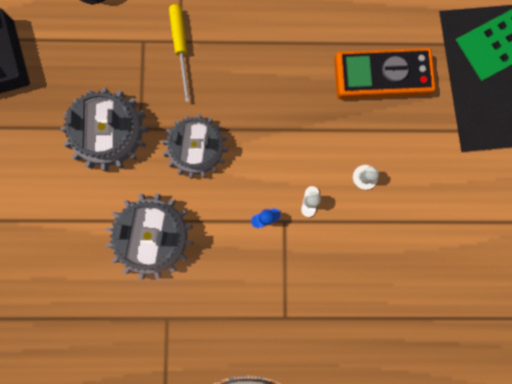

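Candidates. Lamp heads, top view: (103,127), (150,235), (195,145). The last is clearly the smallest, at scene (316,180). Lenses, top view: white oblong foot (311,202), white round foot (366,177), blue one (266,218). The white oblong at (311,202) is the one to fit. I'll confirm with an enlarged crop and measure.

```bash
python3 - <<'E'
from h import *
import pickle
a,b=pickle.load(open("c0.pkl","rb"))
A=cv2.resize(b["pixels"][105:225,155:395],None,fx=3.3,fy=3.3,interpolation=cv2.INTER_CUBIC)
save("t0c",A[:600,:800])
def blobs(c,lo,hi,zs,name):
    hsv=cv2.cvtColor(c["pixels"],cv2.COLOR_RGB2HSV)
    m=cv2.inRange(hsv,lo,hi)
    n,l,s,ce=cv2.connectedComponentsWithStats(m)
    for i in range(1,n):
        if 25<s[i,4]<9000:
            cn=cv2.findContours((l==i).astype(np.uint8),cv2.RETR_EXTERNAL,cv2.CHAIN_APPROX_NONE)[0][0]
            P=onz(c,cn.reshape(-1,2),zs)[:,:2]
            r=cv2.minAreaRect((P*1000).astype(np.float32))
            print(name,s[i,4],ce[i].round(1),"rect",np.round(r[0],1),np.round(r[1],1),round(r[2],1))
blobs(b,(0,0,120),(180,60,255),0.03,"top white@.03")
blobs(b,(0,0,120),(180,60,255),0.006,"top white@.006")
blobs(b,(0,0,20),(180,70,119),0.03,"top grey@.03")
blobs(a,(0,0,120),(180,60,255),0.006,"sc white@.006")
E
```

```text
top white@.03 130 [183.7  76.9] rect [710.1 124.1] [96.4  5.3] 8.6
top white@.03 27 [421.3  57.4] rect [ 753.3 -342.9] [ 9.8 10.4] 45.1
top white@.03 68 [395.   61.2] rect [ 746.6 -290.8] [10.3 31.8] 0.5
top white@.03 27 [422.3  68.2] rect [ 730.6 -344.8] [ 9.9 10.5] 87.5
top white@.03 81 [395.7  74.3] rect [ 717.9 -290.2] [10.2 35.5] 0.4
top white@.03 1023 [100.  126.5] rect [612.1 280.7] [102.1  46.2] 1.0
top white@.03 777 [194.3 143.2] rect [578.4 101.2] [39.6 83.2] 83.3
top white@.03 106 [ 86.7 157.6] rect [544.9 305.3] [62.6 21.3] 67.7
top white@.03 66 [178.  164.7] rect [533.8 132.5] [52.3 17.9] 54.6
top white@.03 481 [365.1 176.8] rect [ 514.2 -224.3] [45.6 45.7] 70.4
top white@.03 401 [310.3 201.3] rect [ 466.4 -120.9] [30.2 56.8] 77.3
top white@.03 1376 [146.2 235.7] rect [402.4 185.9] [ 50.7 105.7] 80.8
top white@.03 73 [145.6 272.7] rect [331.2 185. ] [45.4 15.5] 84.9
top white@.03 78 [245.7 382.3] rect [142.    1.2] [59.   3.4] 89.8
top white@.006 130 [183.7  76.9] rect [719.5 127.6] [99.1  5.5] 8.6
top white@.006 27 [421.3  57.4] rect [ 763.9 -352.9] [10.  10.7] 45.1
top
[... 1420 characters left out ...]
1.5] [82.2  6.8] 89.8
sc white@.006 1379 [108.4 112.5] rect [65.4 44. ] [116.9 266.7] 28.8
sc white@.006 75 [ 23.1 108.7] rect [-118.5  -65.5] [24.4 41.1] 60.8
sc white@.006 91 [270.6 120.2] rect [414.9 207.6] [24.2 28.9] 83.0
sc white@.006 88 [350.4 118.8] rect [567.1 312.1] [36.  18.7] 2.3
sc white@.006 107 [377.4 129.7] rect [633.2 314.2] [40.  19.7] 0.7
sc white@.006 72 [302.5 170. ] rect [539.1 122.5] [20.3 22.4] 6.4
sc white@.006 114 [326.1 184. ] rect [597.2 116. ] [21.1 29.3] 85.9
sc white@.006 74 [382.3 203.9] rect [715.6 133.5] [99.4  5.4] 10.0
sc white@.006 318 [206.2 244.2] rect [ 468.6 -121.2] [34.7 64.1] 58.5
sc white@.006 470 [193.2 309.4] rect [ 518.9 -228.5] [42.3 49.3] 83.9
```

View pics/t0c.png

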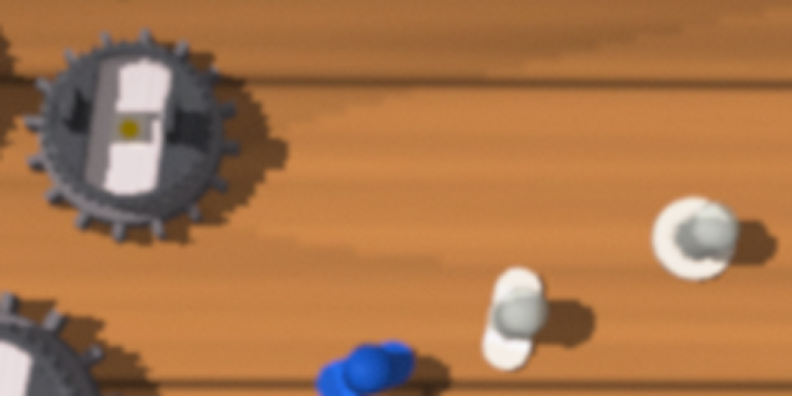

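The crop confirms it: the small head is at crop (130,125), the white oblong lens at (515,315), the round one at (695,235) and the blue one at (368,368). Next I'll hover over the lens for a wrist look.

```bash
cat >> h.py <<'E'
from scipy.spatial.transform import Rotation as Ro
def rel(p,ydeg=None):
    o=manip.get_obs();R=Ro.from_rotvec(o["tool_rot"]).as_matrix()
    d=R.T@(np.array(p)-o["tcp_pos"])*100
    cur=np.degrees(np.arctan2(R[1,1],R[0,1]))
    s=None
    if ydeg is not None: s=-((ydeg-cur+90)%180-90)  # tool z down: positive spin lowers world yaw
    print("t",round(o["time"],2),"tcp",o["tcp_pos"].round(4),"tiltz",R[:,2].round(3),"yaw y",round(cur,2),"offset cm",d.round(2),"spin",s, "q7",o["joints"][6].round(2),"F",np.round(o["force"],1),"w",o["gripper_width"].round(4))
E
python3 - <<'E'
from h import *
import pickle
rel((.45,-.125,.23),-8)
c=cam("wrist");T=np.array(c["cam_to_world"]);o=manip.get_obs();R=Ro.from_rotvec(o["tool_rot"]).as_matrix()
print("cam in tool",(R.T@(T[:3,3]-o["tcp_pos"])).round(4),(R.T@T[:3,:3]).round(2).tolist(),c["vfov"])
E
```

```text
Traceback (most recent call last):
  File "h.py", line 22, in rel
    print("t",round(o["time"],2),"tcp",o["tcp_pos"].round(4),"tiltz",R[:,2].round(3),"yaw y",round(cur,2),"offset cm",d.round(2),"spin",s, "q7",o["joints"][6].round(2),"F",np.round(o["force"],1),"w",o["gripper_width"].round(4))
                                                                                                                                                                                                       ^^^^^^^^^^^^^^^^^^^^^^^^
AttributeError: 'float' object has no attribute 'round'
```

```bash
sed -i 's/o\["gripper_width"\].round(4)/round(o["gripper_width"],4)/' h.py
python3 - <<'E'
from h import *
rel((.45,-.125,.23),-8)
c=cam("wrist");T=np.array(c["cam_to_world"]);o=manip.get_obs();R=Ro.from_rotvec(o["tool_rot"]).as_matrix()
print("cam in tool",(R.T@(T[:3,3]-o["tcp_pos"])).round(4),(R.T@T[:3,:3]).round(2).tolist(),c["vfov"])
E
```

```text
t 0.1 tcp [ 0.2362 -0.6319  0.2307] tiltz [-0.     0.001 -1.   ] yaw y -69.5 offset cm [ 37.77 -40.     0.11] spin -61.504383730700084 q7 -0.07 F [ 0.5 -0.1  0.8] w 0.0851
cam in tool [ 0.0756  0.0004 -0.1443] [[-0.0, -0.96, -0.3], [1.0, -0.0, -0.0], [0.0, -0.3, 0.96]] 59.850287250256784
```

Emit:
{"fn": "jog_arm", "kwargs": {"offset": [[4,-4,0],[8,-8,0],[12,-12,0],[16,-16,0],[20,-20,0],[24,-24,0],[28,-28,0],[32,-32,0],[36,-36,0],[39.6,-39.3,0],[39.6,-39.3,0],[39.6,-39.3,0],[39.6,-39.3,0]], "spin": [-6,-12,-18,-24,-30,-36,-42,-48,-54,-60,-61.5,-61.5,-61.5], "jaw": 8.5}}

```text
time: 1.78
tcp_pos: [0.4692, -0.1264, 0.2312]
tool_rot: [-2.374, -2.058, 0.001]
force: [-0.3, -0.2, -0.4]
gripper_width: 0.0854
finger_force: 0.0
```

```bash
python3 - <<'E'
from h import *
import pickle
rel((.47,-.125,.23),-8)
c=cam("wrist");pickle.dump(c,open("w1.pkl","wb"));save("w1",c["pixels"])
E
```

```text
t 1.77 tcp [ 0.4692 -0.1264  0.2312] tiltz [-0. -0. -1.] yaw y -8.15 offset cm [0.15 0.06 0.12] spin -0.14522115988759765 q7 -0.08 F [-0.3 -0.2 -0.4] w 0.0854
```

View pics/w1.png

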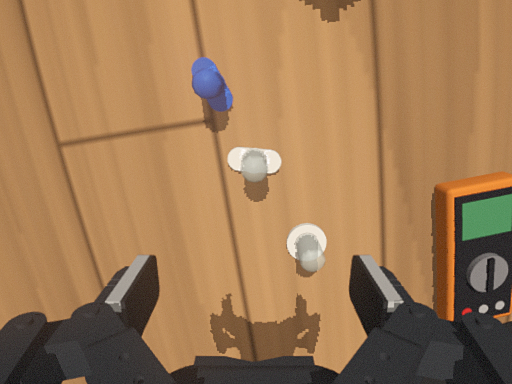

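Wrist view: the oblong lens's foot spans (229,157) to (281,161), with the glass top near (254,166). The round lens is at (307,245), the blue one at (210,85).

```bash
python3 - <<'E'
from h import *
import pickle
def go(c,win,nm):
    x0,y0,x1,y1=win
    hsv=cv2.cvtColor(c["pixels"],cv2.COLOR_RGB2HSV)
    m=np.zeros(hsv.shape[:2],np.uint8); m[y0:y1,x0:x1]=cv2.inRange(hsv,(0,0,100),(180,75,255))[y0:y1,x0:x1]
    n,l,s,ce=cv2.connectedComponentsWithStats(m);i=1+np.argmax(s[1:,4])
    cn=cv2.findContours((l==i).astype(np.uint8),cv2.RETR_EXTERNAL,cv2.CHAIN_APPROX_NONE)[0][0].reshape(-1,2)
    P=onz(c,cn,.006)[:,:2]*1000
    r=cv2.minAreaRect(P.astype(np.float32)); print(nm,"rect",np.round(r,1) if 0 else r)
    # extreme ends along long dir, first guess -8deg, iterate
    a=np.radians(-8)
    for k in range(3):
        u=np.array([np.cos(a),np.sin(a)]);q=P@u;e=[]
        for sg in(1,-1):
            w=(sg*q)>(sg*q).max()-9; 
            (cx,cy),rad=cv2.minEnclosingCircle(P[w].astype(np.float32)); e.append((cx,cy)); 
            if k==2: print(" end",sg,cx,cy,rad,(sg*q).max())
        e=np.array(e);a=np.arctan2(*(e[0]-e[1])[::-1])
        if k==2:
            v=np.array([-u[1],u[0]]); print(" ang",np.degrees(a),"mid",e.mean(0),"along-centre",(q.max()+q.min())/2,"len",np.ptp(q))
go(pickle.load(open("w1.pkl","rb")),(215,135,295,190),"wrist")
a,b=pickle.load(open("c0.pkl","rb"))
go(b,(290,175,335,225),"top")
go(a,(180,220,235,270),"scene")
E
```

```text
wrist rect ((468.9660339355469, -127.5372543334961), (38.63139343261719, 61.024959564208984), 76.62303161621094)
 end 1 492.1021728515625 -127.40409851074219 12.02634048461914 516.2292472480941
 end -1 448.2041931152344 -117.09329223632812 12.559476852416992 -455.20811581241884
 ang -13.218095708442615 mid [ 470.15318298 -122.24869537] along-centre 485.7186815302565 len 61.02113143567527
top rect ((469.17669677734375, -124.7247314453125), (32.49130630493164, 60.386070251464844), 75.36531066894531)
 end 1 491.3907470703125 -126.90888977050781 11.854059219360352 514.7375297568204
 end -1 448.218017578125 -118.47484588623047 11.778326988220215 -454.41804065517414
 ang -11.053847745068365 mid [ 469.80438232 -122.69186783] along-centre 484.5777852059973 len 60.3194891016463
scene rect ((470.862060546875, -115.9896469116211), (38.134986877441406, 64.56484985351562), 76.55952453613281)
 end 1 492.8397216796875 -129.10365295410156 11.56983470916748 506.03502849705865
 end -1 447.38006591796875 -105.03651428222656 14.039608001708984 -439.4430407002183
 ang -27.897529046314485 mid [ 470.1098938  -117.07008362] along-centre 472.73903459863845 len 66.59198779684033
```

Top and wrist views agree: lens at (0.470, -0.1225), yaw about -12.5°, length 60–61 mm as specified. I'll get a close look at the head before grasping.

```bash
python3 - <<'E'
from h import *
rel((.572,.1,.23),-7)
E
```

```text
t 1.82 tcp [ 0.4693 -0.1264  0.2313] tiltz [-0. -0. -1.] yaw y -8.14 offset cm [23.87  6.96  0.12] spin -1.1415811770881845 q7 -0.08 F [-0.5 -0.8 -0.3] w 0.085
```

Emit:
{"fn": "jog_arm", "kwargs": {"offset": [[5,1.5,0],[10,3,0],[15,4.5,0],[20,6,0],[23.9,7,0],[23.9,7,0],[23.9,7,0]], "spin": [0,0,0,0,0,0,0]}}

```text
time: 2.7
tcp_pos: [0.5722, 0.1004, 0.2311]
tool_rot: [-2.372, -2.059, 0.001]
force: [-0.3, -0.7, -0.1]
gripper_width: 0.0851
finger_force: 0.0
```

```bash
python3 - <<'E'
from h import *
import pickle
rel((.572,.1,.23),-7)
c=cam("wrist");pickle.dump(c,open("w2.pkl","wb"))
save("w2",cv2.resize(c["pixels"][60:300,96:416],None,fx=2.5,fy=2.5,interpolation=cv2.INTER_CUBIC))
E
```

```text
t 2.7 tcp [0.5722 0.1004 0.2311] tiltz [-0.001 -0.    -1.   ] yaw y -8.08 offset cm [-0.05 -0.01  0.11] spin -1.0751365316476438 q7 -0.59 F [-0.3 -0.7 -0.1] w 0.0851
```

View pics/w2.png

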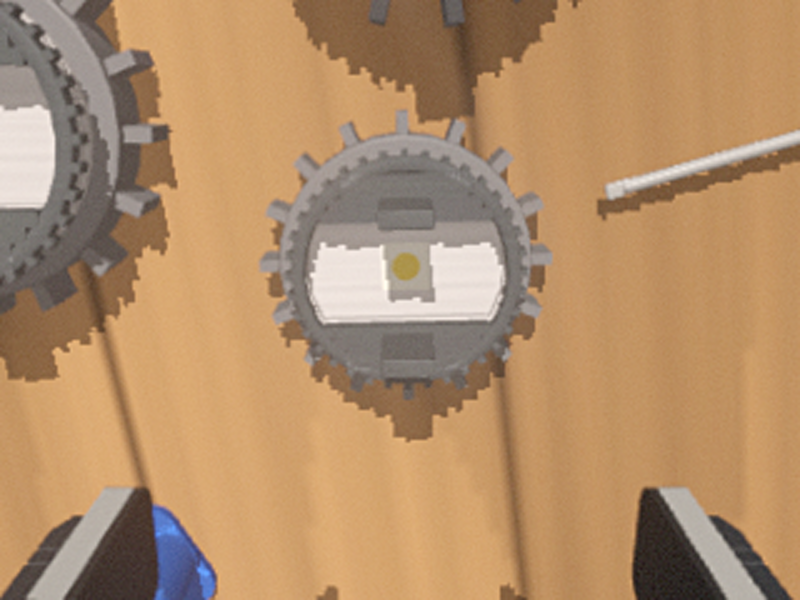

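Wrist view (crop px): yellow floor centre mark at (405,266), floor from (312,245) to (505,320), tabs at (405,215) and (408,360), so the ring is open.

```bash
python3 - <<'E'
from h import *
import pickle
def yel(c,win,nm):
    x0,y0,x1,y1=win;h=cv2.cvtColor(c["pixels"],cv2.COLOR_RGB2HSV)[y0:y1,x0:x1]
    m=cv2.inRange(h,(18,130,60),(35,255,255));v,u=np.nonzero(m)
    if len(u): print(nm,len(u),(u.mean()+x0,v.mean()+y0),onz(c,[(u.mean()+x0,v.mean()+y0)],.03).round(4))
w=pickle.load(open("w2.pkl","rb"));a,b=pickle.load(open("c0.pkl","rb"))
yel(w,(245,155,275,180),"wrist");yel(b,(185,135,205,155),"top");yel(a,(300,165,330,195),"scene")
cr=lambda x,y:(96+x/2.5,60+y/2.5)
P=onz(w,[cr(322,322),cr(495,319)],.030);d=(P[1]-P[0])[:2];print("low edge yaw@.03",np.degrees(np.arctan2(d[1],d[0])),np.hypot(*d))
P=onz(w,[cr(322,223),cr(488,222)],.047);d=(P[1]-P[0])[:2];print("up edge @.047",np.degrees(np.arctan2(d[1],d[0])),P)
T=onz(w,[cr(406,206),cr(410,351)],.083);print("tabs?",T,(T.mean(0)))
C=onz(w,[cr(262,262),cr(550,258)],.02);print("fins l/r",C,C.mean(0))
hsv=cv2.cvtColor(w["pixels"],cv2.COLOR_RGB2HSV);m=np.zeros(hsv.shape[:2],np.uint8);m[140:200,210:310]=cv2.inRange(hsv,(0,0,205),(180,40,255))[140:200,210:310]
v,u=np.nonzero(m);P=onz(w,np.c_[u,v],.03)[:,:2]*1000;print(cv2.minAreaRect(P.astype(np.float32)))
E
```

```text
wrist 75 (np.float64(258.05333333333334), np.float64(166.34666666666666)) [[0.5769 0.1017 0.03  ]]
top 21 (np.float64(193.85714285714286), np.float64(143.8095238095238)) [[0.5763 0.1019 0.03  ]]
scene 11 (np.float64(317.09090909090907), np.float64(177.63636363636363)) [[0.5785 0.1032 0.03  ]]
low edge yaw@.03 -7.045553377635956 0.07449393465027235
up edge @.047 -7.725201411750967 [[0.54705015 0.12704284 0.047     ]
 [0.61213871 0.11821337 0.047     ]]
tabs? [[0.58112536 0.13402983 0.083     ]
 [0.57527978 0.0810029  0.083     ]] [0.57820257 0.10751637 0.083     ]
fins l/r [[0.51542791 0.11004916 0.02      ]
 [0.63951755 0.09423254 0.02      ]] [0.57747273 0.10214085 0.02      ]
((576.4794921875, 94.79658508300781), (33.73141860961914, 81.61023712158203), 81.92475128173828)
```

Seat at (0.577, 0.102, 0.030), yaw about -7.4°. The wrist and top views agree, and the ring diameter and tab sizes match the given ones. Back to the lens to grasp it.

```bash
python3 - <<'E'
from h import *
rel((.470,-.1225,.10),-12.5)
rel((.470,-.1225,.0195),-12.5)
E
```

```text
t 2.75 tcp [0.5722 0.1    0.2312] tiltz [-0.    -0.001 -1.   ] yaw y -8.11 offset cm [-23.46  -6.97  13.13] spin 4.387966455071179 q7 -0.59 F [ 0.3 -0.9  0. ] w 0.0848
t 2.75 tcp [0.5722 0.1    0.2312] tiltz [-0.    -0.001 -1.   ] yaw y -8.11 offset cm [-23.46  -6.97  21.18] spin 4.387966455071179 q7 -0.59 F [ 0.3 -0.9  0. ] w 0.0848
```

Emit:
{"fn": "jog_arm", "kwargs": {"offset": [[-4,-1.2,0],[-9,-2.7,2],[-14,-4.2,4],[-19,-5.7,7],[-23.4,-6.9,10],[-23.5,-7,13.1],[-23.5,-7,13.1],[-23.5,-7,13.1]], "spin": [1,2,3,4.4,4.4,4.4,4.4,4.4], "jaw": 6.5}}

```text
time: 3.75
tcp_pos: [0.4708, -0.1216, 0.1014]
tool_rot: [2.448, 1.968, 0.001]
force: [0.9, 0.0, 0.8]
gripper_width: 0.0653
finger_force: 0.0
```

```bash
python3 - <<'E'
from h import *
import pickle
rel((.470,-.1225,.0195),-12.5)
c=cam("wrist");pickle.dump(c,open("w3.pkl","wb"));save("w3",c["pixels"])
for yaw in (-12.5,):
    u=np.array([np.cos(np.radians(yaw)),np.sin(np.radians(yaw))])
    # project expected foot ends
    T=np.linalg.inv(np.array(c["cam_to_world"]))
    for s in(-.03,0,.03):
        p=np.r_[np.array([.47,-.1225])+s*u,.006]
        print(cv2.projectPoints((T[:3,:3]@p+T[:3,3]).reshape(1,3),np.zeros(3),np.zeros(3),K(c),np.array(c["distortion"]))[0].ravel())
E
```

```text
t 3.75 tcp [ 0.4708 -0.1216  0.1014] tiltz [ 0.001 -0.    -1.   ] yaw y -12.41 offset cm [-0.11 -0.07  8.19] spin 0.08696149235427697 q7 -0.27 F [0.9 0.  0.8] w 0.0653
[212.92066292 199.51081854]
[252.6394743  199.55240782]
[292.35924842 199.58717578]
```

View pics/w3.png

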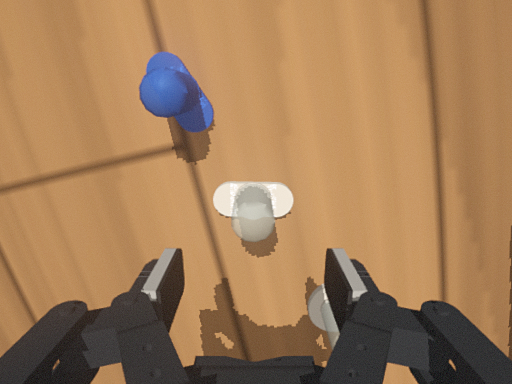

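The view shows the foot at (213–293, 199), as predicted. Descend and grip.

Emit:
{"fn": "jog_arm", "kwargs": {"offset": [[-0.1,-0.1,2.5],[-0.1,-0.1,5],[-0.1,-0.1,7],[-0.1,-0.1,8.2],[-0.1,-0.1,8.2],[-0.1,-0.1,8.2]], "spin": [0,0,0,0,0,0]}}

```text
time: 4.55
tcp_pos: [0.4696, -0.1222, 0.0192]
tool_rot: [2.448, 1.968, 0.001]
force: [0.0, 0.4, 0.0]
gripper_width: 0.0652
finger_force: 0.0
```

Emit:
{"fn": "jog_arm", "kwargs": {"offset": [[0,0,0],[0,0,0],[0,0,0],[0,0,0],[0,0,0],[0,0,0]], "spin": [0,0,0,0,0,0], "jaw": 1.5, "grip_force": 35}}

```text
time: 5.3
tcp_pos: [0.4693, -0.1223, 0.0189]
tool_rot: [2.448, 1.968, 0.0]
force: [-3.1, -0.6, 9.5]
gripper_width: 0.0268
finger_force: 33.8
```

Emit:
{"fn": "jog_arm", "kwargs": {"offset": [[0,0,-2],[0,0,-6],[0,0,-11],[0,0,-14],[0,0,-14],[0,0,-14]], "spin": [0,0,0,0,0,0]}}

```text
time: 6.05
tcp_pos: [0.4686, -0.1223, 0.1579]
tool_rot: [-2.448, -1.968, 0.001]
force: [-0.6, -0.5, -1.3]
gripper_width: 0.0269
finger_force: 34.7
```

```bash
python3 - <<'E'
from h import *
rel((.577,.102,.16),-7.4)
c=cam("wrist");save("w4",c["pixels"])
E
```

```text
t 6.05 tcp [ 0.4686 -0.1223  0.1579] tiltz [-0. -0. -1.] yaw y -12.41 offset cm [24.24  5.76 -0.22] spin -5.0146160675428035 q7 -0.22 F [-0.6 -0.5 -1.3] w 0.0269
```

View pics/w4.png

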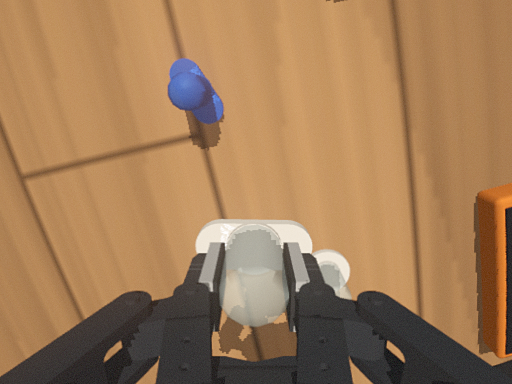

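Lens held upright, foot aligned and centred at (253, 235). Carry it over the pocket.

Emit:
{"fn": "jog_arm", "kwargs": {"offset": [[4,1,0],[9,2.1,0],[14,3.3,0],[19,4.5,0],[23,5.5,0],[24.2,5.8,0],[24.2,5.8,0],[24.2,5.8,1],[24.2,5.8,3],[24.2,5.8,4],[24.2,5.8,4]], "spin": [-1,-2,-3,-4,-5,-5,-5,-5,-5,-5,-5]}}

```text
time: 7.48
tcp_pos: [0.577, 0.1013, 0.1171]
tool_rot: [-2.36, -2.072, 0.002]
force: [0.5, -0.8, -0.5]
gripper_width: 0.0273
finger_force: 34.7
```

```bash
python3 - <<'E'
from h import *
rel((.577,.102,.049),-7.4)
c=cam("wrist");save("w5",c["pixels"])
E
```

```text
t 7.47 tcp [0.577  0.1013 0.1171] tiltz [-0.002 -0.    -1.   ] yaw y -7.42 offset cm [0.08 0.01 6.81] spin -0.01625012135005477 q7 -0.66 F [ 0.5 -0.8 -0.5] w 0.0273
```

View pics/w5.png

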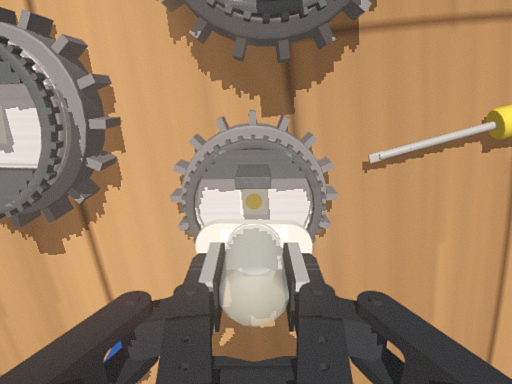

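Lens centre and pocket mark share column 253, so they are lined up. Lower.

Emit:
{"fn": "jog_arm", "kwargs": {"offset": [[0.1,0,1.5],[0.1,0,3],[0.1,0,4.2],[0.1,0,5.2],[0.1,0,6],[0.1,0,6.4],[0.1,0,6.6],[0.1,0,6.6]], "spin": [0,0,0,0,0,0,0,0]}}

```text
time: 8.52
tcp_pos: [0.5779, 0.1027, 0.0525]
tool_rot: [2.36, 2.073, 0.0]
force: [0.3, 0.7, -0.8]
gripper_width: 0.027
finger_force: 34.7
```

```bash
python3 - <<'E'
from h import *
rel((.577,.102,.049),-7.4)
E
```

```text
t 8.53 tcp [0.5779 0.1027 0.0525] tiltz [ 0.  0. -1.] yaw y -7.41 offset cm [-0.08 -0.08  0.35] spin -0.006686870967016034 q7 -0.71 F [ 0.3  0.7 -0.8] w 0.027
```

Emit:
{"fn": "jog_arm", "kwargs": {"offset": [[0,0,0.15],[0,0,0.25],[0,0,0.3],[0,0,0.3]], "spin": [0,0,0,0]}}

```text
time: 9.02
tcp_pos: [0.5778, 0.1026, 0.0493]
tool_rot: [-2.36, -2.073, 0.0]
force: [-0.1, -0.7, -1.0]
gripper_width: 0.0271
finger_force: 34.7
```

Emit:
{"fn": "jog_arm", "kwargs": {"offset": [[0,0,0],[0,0,0],[0,0,0],[0,0,0]], "spin": [0,0,0,0], "jaw": 4.2}}

```text
time: 9.52
tcp_pos: [0.5778, 0.1026, 0.0493]
tool_rot: [-2.36, -2.073, -0.0]
force: [0.5, -0.4, -0.1]
gripper_width: 0.0417
finger_force: 0.0
```

Emit:
{"fn": "jog_arm", "kwargs": {"offset": [[0,0,-1.5],[0,0,-4],[0,0,-7],[0,0,-10],[0,0,-13],[-8,0,-15],[-8,0,-15],[-8,0,-15],[-8,0,-15]], "spin": [0,0,0,0,0,0,0,0,0], "jaw": 4.2}}

```text
time: 10.65
tcp_pos: [0.5675, 0.0243, 0.1998]
tool_rot: [-2.359, -2.074, -0.001]
force: [-0.1, 0.1, -0.6]
gripper_width: 0.0419
finger_force: 0.0
```

```bash
python3 - <<'E'
from h import *
import pickle
rel((.577,.102,.15),82.6)
a=cam("wrist");b=cam("top");pickle.dump((a,b),open("c6.pkl","wb"))
save("w6",np.hstack([cv2.resize(a["pixels"][0:200,150:350],(400,400),interpolation=cv2.INTER_CUBIC),cv2.resize(b["pixels"][95:195,145:245],(400,400),interpolation=cv2.INTER_CUBIC)]))
E
```

```text
t 10.65 tcp [0.5675 0.0243 0.1998] tiltz [ 0.     0.001 -1.   ] yaw y -7.35 offset cm [ 7.82 -0.06  4.99] spin -89.9546721969956 q7 -0.46 F [-0.1  0.1 -0.6] w 0.0419
```

View pics/w6.png

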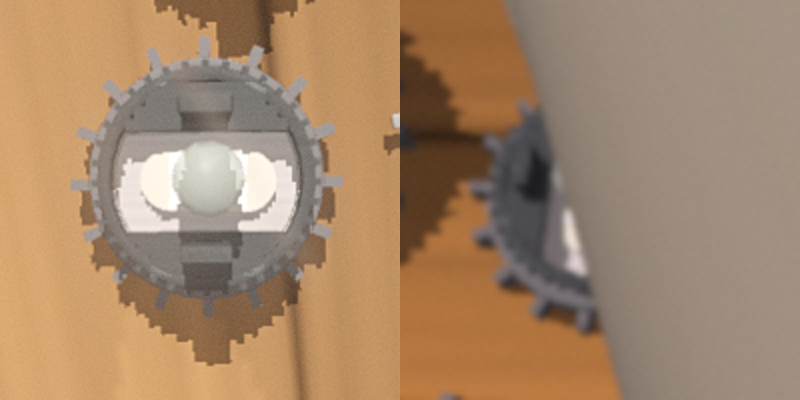

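Left image: the lens stands in the pocket, foot between (140,180) and (275,180), inside the ring opening and central; its tabs are at (205,105) and (207,265). Turn the hand to straddle the tabs.

Emit:
{"fn": "jog_arm", "kwargs": {"offset": [[1,0,0],[2,0,0],[3,0,0],[4,0,0],[5,0,0],[6,0,0],[7,0,0],[7.8,0,0],[7.8,0,0],[7.8,0,0],[7.8,0,0],[7.8,0,0]], "spin": [-10,-20,-30,-40,-50,-60,-70,-80,-90,-90,-90,-90], "jaw": 8.5}}

```text
time: 12.25
tcp_pos: [0.5775, 0.1008, 0.1994]
tool_rot: [0.206, 3.135, -0.0]
force: [0.7, 0.2, -0.7]
gripper_width: 0.085
finger_force: 0.0
```

```bash
python3 - <<'E'
from h import *
rel((.577,.102,.0533),82.5)
E
```

```text
t 12.25 tcp [0.5775 0.1008 0.1994] tiltz [ 0. -0. -1.] yaw y 82.47 offset cm [ 0.07  0.11 14.61] spin -0.028964187895255122 q7 0.84 F [ 0.7  0.2 -0.7] w 0.085
```

Emit:
{"fn": "jog_arm", "kwargs": {"offset": [[0.1,0.1,3],[0.1,0.1,6],[0.1,0.1,9],[0.1,0.1,11],[0.1,0.1,12.5],[0.1,0.1,13.7],[0.1,0.1,14.4],[0.1,0.1,14.6],[0.1,0.1,14.6]], "spin": [0,0,0,0,0,0,0,0,0]}}

```text
time: 13.38
tcp_pos: [0.5769, 0.1018, 0.0536]
tool_rot: [0.203, 3.135, 0.0]
force: [0.5, 0.2, -0.4]
gripper_width: 0.0849
finger_force: 0.0
```

Emit:
{"fn": "jog_arm", "kwargs": {"offset": [[0,0,0],[0,0,0],[0,0,0],[0,0,0],[0,0,0]], "spin": [0,0,0,0,0], "jaw": 5.5, "grip_force": 30}}

```text
time: 14.0
tcp_pos: [0.577, 0.102, 0.0539]
tool_rot: [0.203, 3.134, 0.0]
force: [-1.0, -0.3, 5.7]
gripper_width: 0.0613
finger_force: 37.7
```

```bash
python3 - <<'E'
from h import *
rel((.577,.102,.0533),82.5)
E
```

```text
t 14.0 tcp [0.577  0.102  0.0539] tiltz [ 0.001  0.    -1.   ] yaw y 82.61 offset cm [-0.   -0.    0.06] spin 0.10565178286759647 q7 0.7 F [-1.  -0.3  5.7] w 0.0613
```

Emit:
{"fn": "jog_arm", "kwargs": {"offset": [[0,0,0],[0,0,0.05],[0,0,0.05],[0,0,0.1],[0,0,0.1],[0,0,0.15],[0,0,0.15],[0,0,0.2],[0,0,0.2],[0,0,0.25],[0,0,0.25],[0,0,0.3],[0,0,0.3],[0,0,0.3]], "spin": [5,11,17,23,29,35,41,47,53,59,64,68,71,71]}}

```text
time: 15.75
tcp_pos: [0.5767, 0.1021, 0.051]
tool_rot: [1.986, 2.434, 0.0]
force: [-3.2, -0.4, 8.5]
gripper_width: 0.0614
finger_force: 37.7
```

Emit:
{"fn": "jog_arm", "kwargs": {"offset": [[0,0,0],[0,0,0],[0,0,0],[0,0,0]], "spin": [1.5,3,4,4]}}

```text
time: 16.25
tcp_pos: [0.5766, 0.1021, 0.0509]
tool_rot: [2.069, 2.364, 0.0]
force: [-3.5, 0.8, 6.1]
gripper_width: 0.0616
finger_force: 37.7
```

```bash
python3 - <<'E'
from h import *
rel((.577,.102,.2),8)
print(manip.get_obs()["moment"])
E
```

```text
t 16.25 tcp [0.5766 0.1021 0.0509] tiltz [ 0.  0. -1.] yaw y 7.62 offset cm [-1.000e-02  4.000e-02 -1.491e+01] spin -0.37838319945910825 q7 -0.43 F [-3.5  0.8  6.1] w 0.0616
[-0.0091465   0.83580781  0.37757541]
```

The hand has turned 75° and the moment is above ring friction, so the ring is at its stop. Release, back off and look.

Emit:
{"fn": "jog_arm", "kwargs": {"offset": [[0,0,0],[0,0,0],[0,0,0],[0,0,0],[0,0,0]], "spin": [0,0,0,0,0], "jaw": 8.5}}

```text
time: 16.88
tcp_pos: [0.5767, 0.1018, 0.0503]
tool_rot: [-2.069, -2.364, 0.0]
force: [-0.1, -0.1, 0.8]
gripper_width: 0.0849
finger_force: 0.0
```

Emit:
{"fn": "jog_arm", "kwargs": {"offset": [[0,0,-1],[0,0,-3],[0,0,-6],[0,0,-9],[0,0,-12],[-6,0,-15],[-8,0,-15],[-8,0,-15],[-8,0,-15]], "spin": [0,0,0,0,0,0,0,0,0]}}

```text
time: 18.0
tcp_pos: [0.5872, 0.0232, 0.2012]
tool_rot: [2.069, 2.364, 0.001]
force: [0.2, 0.7, 0.1]
gripper_width: 0.0845
finger_force: 0.0
```

```bash
python3 - <<'E'
from h import *
rel((.577,.102,.2),8)
c=cam("wrist");s=cam("scene")
save("w7",np.hstack([cv2.resize(c["pixels"][0:200,150:350],(400,400),interpolation=cv2.INTER_CUBIC),cv2.resize(s["pixels"][140:240,265:365],(400,400),interpolation=cv2.INTER_CUBIC)]))
E
```

```text
t 18.0 tcp [0.5872 0.0232 0.2012] tiltz [ 0.001  0.    -1.   ] yaw y 7.63 offset cm [7.94 0.04 0.12] spin -0.3731303877342498 q7 -0.18 F [0.2 0.7 0.1] w 0.0845
```

View pics/w7.png

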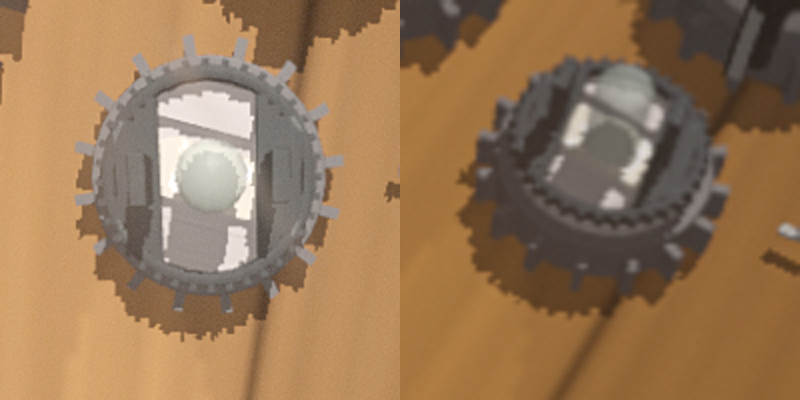

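The ring is turned about 75°: its tabs lie at (135,178) and (280,178), in line with the hand. The lens is upright and central at (210,180), with its foot crossing under the ring. The gripper is clear, so I'm handing in.

```bash
python3 -c "
from h import *
print(manip.hand_in())"
```

```text
the job is handed in; nothing more can be done
None
```

The oblong-foot lens is seated in the smallest lamp head, the ring is turned clockwise about 75° to its stop, and the gripper is clear; I handed the job in at about 18 s, and no verdict was shown.

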